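# Set up the magnifier over a culture dish

## Robot

A 6-joint arm with a two-finger parallel gripper is mounted at the origin on the work surface. World frame = base frame: x ahead of the robot, y to its left, z up, the work surface at z = 0. Lengths are in m, angles in degrees, forces in N, time in s.
With the tool pointing down it reaches from about 0.35 to 0.975 m from the base axis. Payload 4.9 kg.
Tool frame: the origin (TCP) lies at the very end of the fingers, on their centre line; the grasp point (between the pads) lies 19 mm behind it; y points along the fingers, z is the direction in which the jaws open and shut, and the axes are right-handed (so a half turn about y gives the same grasp; the last joint's range is limited). The gripper opens to 85 mm and grips with 20 to 120 N. Pads are 22 mm wide; open, the fingers measure 114 mm over their backs; the gripper's body (76 mm by 85 mm) begins 54 mm behind the grasp point. The pads swing forward as they close: fully open they stand 13 mm farther back than shut.
Start: joints at [-79.24, 3.019, 92.412, -0, 84.569, -6.818], TCP at [0.189, -0.596, 0.231] pointing down, gripper open.
Joint ranges: [-172.51, 172.51], [-57.92, 126.97], [3.15, 148.05], [-58.71, 238.71], [5.1, 150.11], [-179.66, 179.66]. Speed limits (degrees/s): [147.25, 147.25, 180, 180, 180, 180].

## Interface

Orientations are given as [roll, pitch, yaw] about the fixed x, y, z axes, in that order (R = Rz(yaw) Ry(pitch) Rx(roll)).
In Python, from cell import robot, vision, nets gives the robot as it stands.
- The arm moves only by the tool play_rows, never from a script. Its argument "series" is text: rows parted by semicolons, each of 5 numbers parted by spaces: the shift along the tool's x, y, z in m, then the turn about the tool's y in rad, then the finger opening in m, from 0 to 0.0854. A call has exactly 10 rows; each row shifts and turns the commanded pose from where the row before left it, along the tool's axes as they then stand; what a row does not reach is not made up. A row lasts 1/12 s, in which the tool goes at most 41.7 mm and 7.16 degrees, less where a joint would pass 70% of its speed; a pose out of reach is approached as far as the arm can. A call with a gripper value outside its range is refused whole. The fingers move at their own pace and stop on an object; the grip force is fixed at half the most. Time passes only in rows, so rows that do not move let the fingers close, or fill a call up. It gives the time, the measured TCP pose, the force and the opening at its end, in the units of the state.
- robot.get_state(): the state, without advancing time (a new reading comes with each control period).
- vision.camera(name): name is "scene" or "top" or "wrist"; returns (picture, depth): 400x640x3 uint8, red, green, blue; 400x640 float32, m along the optical axis (not along the pixel's ray), 0 where there is no reading.
- vision.camera_model(name): a dict with "camera_matrix" (3x3 intrinsics, pixels), "k1" (the pictures are not rectified: a ray, as slopes to the right and down, at radius r is drawn at 1 + k1 r^2 times it, then the intrinsics apply), "R" (3x3) and "t" (3): a world point X has camera coordinates R X + t. Camera axes: x right, y down, z forward; pixel columns grow to the right and rows downward; lengths in m; the calibration is good to about 2 mm. A picture is of the moment at which its call begins: read the wrist's pose just before it. camera_model takes no time and is no camera call; for the wrist camera it gives the pose at the moment of the call.
- robot.hand_in(): hands the job in, once; it reports no verdict.
Trained networks look in the newest picture that a camera, given by its name, has taken for a name from the list of things; names that differ only in an ending like _2 or _b are one class to them, and where a whole thing is asked for, a point or a joint stands for the part that bears it (a point fixed in the world has none). Each returns a list of dicts, best first, with "score" (0 to 1); they miss things now and then, are a little off and sometimes report something else, mostly with a low value. They report only what shows in the picture. A call takes as long as a camera call. They do not tell look-alikes from the thing itself.
- nets.cut_out(camera, label): "pixels" (400x640 bool, what is visible of it) and "box" ([centre column, centre row, width, height] in pixels, round what is visible of it).
- nets.mark_of(camera, label): "at" ([row, column] in pixels: a listed point, or the origin of a listed thing).
The state is a dict: "time_s": time; "q": joint angles; "qvel": joint speeds; "joint_efforts": joint torques, N m; "tool_pos": TCP position; "eef_rot": TCP orientation; "force": force on the tool from outside, world axes, zero at the start; "moment": the same for the moment, N m; "width": finger opening in m.
Only numpy, scipy, OpenCV 4.12 (cv2) and the standard library are available. Lean on these libraries where they do the work, as an engineer would, in place of code of your own. Each camera call takes 0.05 s, during which the arm holds its last target. There are 200 camera calls.

## Task

Put the small culture dish (the single one, not the stacked ones) gently on the middle of the three-legged inspection stage, keeping it upright all the way. Then swing the bench magnifier round until its lens is centred straight above that dish, and tilt the lens level so that it lies parallel to the dish. Leave the other things on the bench where they are.

Things in the scene. Friction and masses are not known exactly. Their poses are not given: they have to be found in the camera images.
- dish_centre (a point): centre (half-way up, 8 mm above its underside) of the single loose culture dish: a clear round closed dish with amber agar, 60 mm across, 16 mm high, 20 to 45 g, lying flat on the bench; z axis up. It is the only small dish: those in the stacks are 90 mm across. Grasp it across its diameter from above
- stage_top (a point): centre of the flat top of the inspection stage: a white round plate 96 mm across on a short stem with three short legs (legs reach 73 mm from the centre), fixed to the bench, does not turn; top 55 mm above the bench, no rim
- post_top (a point): point on the vertical axis of the magnifier's post, 200 mm above the bench, level with the arm and the lens's tilt axis. The magnifier has a round white foot, 136 mm across, fixed to the bench, with a steel post. From the post a white level arm ends in a fork 156 mm wide that carries the lens head. z up. This point does not turn with the arm; its -x axis is the direction in which the arm points when swivel = 0
- swivel (a joint): turn of the magnifier's arm about the post, rad; grows counter-clockwise seen from above; range -0.4 to 2.3. Seen from above, the direction from post to lens is the -x axis of post_top turned by this angle. Stiff by friction (0.2 N m), stays where it is left
- tilt (a joint): tilt of the lens head in the fork about a level axis through the lens's centre and square to the arm, rad; 0 = lens level, grows as the handle end goes up; range -0.7 to 1.0, no stop or click at level. Stiff by friction (0.15 N m), stays where it is left
- lens_centre (a point): centre of the round lens in its white frame, 108 mm across, 14 mm thick, always 200 mm above the bench and 177 mm from the post axis; its z axis is the lens's normal (vertical when level), its -x axis points along the handle
- handle_grip (a point): point on the axis of the lens head's handle, a straight grey round rod 12 mm thick, in the plane of the lens, pointing away from the post; it sticks out of the frame from 54 to 114 mm from the lens's centre and this point is 86 mm from it (86 mm from the tilt axis, 263 mm from the post axis when level). Can be pinched from above with the fingers either side of the rod, or pushed; axes as lens_centre
- tall_stack: bystander, to be left alone: stack of five 90 mm dishes, 80 mm high; origin at the centre of its underside
- low_stack: bystander, to be left alone: stack of three 90 mm dishes, 48 mm high; origin at the centre of its underside
- loose_lid: bystander, to be left alone: single clear 90 mm dish lid, 9 mm high, upturned on the bench; origin at the centre of its underside
- marker: bystander, to be left alone: white pen with black cap, 137 mm long (x axis), 14 mm thick; origin at the centre of its underside
- tally_counter: bystander, to be left alone: round steel hand counter, 46 mm across, 38 mm high; origin at the centre of its underside
Not all that is in view belongs to the job. What is shaped like the part that bears dish_centre but blue, pink or purple is not meant.

How it is judged:
By the outcome, as a careful person would: the job done as asked, in the order asked, and still so for the second after the job is handed in, with the robot touching nothing.
It also fails if it takes over 58 s, if anything falls off the work surface, if the arm or the gripper's body presses on something with over 40 N, if the wrist force passes 120 N, or if a joint passes its speed limit or range.

## Working session

There is one attempt and no reset: what is moved stays moved. The work goes in short steps, Python scripts to look and compute and a tool call to move; the robot and the scene stay as the last step left them, time stands still between calls to the robot, and variables do not carry over. Pictures are saved under pics/ and viewed, about 8 in all and at most 12, crops included, and the job is handed in when it is done.

Besides the shell and the picture viewer there is one more tool, called after "Request:" as a command line: name --argument value ..., lists and objects as JSON in quotes. play_rows: Moves the arm, as the interface text tells. Its arguments: {"type":"object","properties":{"series":{"type":"string"}},"required":["series"]}

```bash
mkdir -p pics; cat > h.py <<'E'
import numpy as np, cv2
from cell import robot, vision, nets
from scipy.spatial.transform import Rotation as Ro
def ray(m,u,v):
    K=np.array(m["camera_matrix"]);d=np.array([(u-K[0,2])/K[0,0],(v-K[1,2])/K[1,1]]);s=d.copy()
    for _ in range(20): s=d/(1+m["k1"]*(s@s))
    R=np.array(m["R"]);t=np.array(m["t"]);return -R.T@t, R.T@np.array([s[0],s[1],1.])
def onz(m,u,v,z):
    c,r=ray(m,u,v);return c+r*(z-c[2])/r[2]
def bydepth(m,u,v,D):
    c,r=ray(m,u,v);return c+r*D
def proj(m,X):
    c=np.array(m["R"])@X+np.array(m["t"]);s=c[:2]/c[2];s=s*(1+m["k1"]*(s@s));K=np.array(m["camera_matrix"])
    return K[0,0]*s[0]+K[0,2],K[1,1]*s[1]+K[1,2]
def save(n,p): cv2.imwrite("pics/"+n+".png",cv2.cvtColor(p,cv2.COLOR_RGB2BGR))
E
python3 - <<'E'
from h import *
np.set_printoptions(precision=4,suppress=True)
zs={"dish_centre":.008,"stage_top":.055,"post_top":.2,"lens_centre":.2,"handle_grip":.2,"tall_stack":0,"low_stack":0,"loose_lid":0,"marker":0,"tally_counter":0}
P=[]
for c in("scene","top"):
    p,d=vision.camera(c);m=vision.camera_model(c);P.append(p)
    for l,z in zs.items():
        for r in nets.mark_of(c,l)[:3]:
            v,u=r["at"];D=d[int(min(v,399)),int(min(u,639))]
            print(c,l,round(r["score"],2),(round(u),round(v)),onz(m,u,v,z),bydepth(m,u,v,D))
save("a",cv2.resize(np.vstack(P),(480,600)))
save("top0",P[1]);save("scene0",P[0])
print(robot.get_state())
E
```

```text
scene dish_centre 0.9 (192, 227) [ 0.3359 -0.3121  0.008 ] [ 0.3478 -0.3128  0.0191]
scene dish_centre 0.81 (210, 253) [ 0.4425 -0.2913  0.008 ] [ 0.4498 -0.292   0.0157]
scene dish_centre 0.77 (258, 253) [ 0.4863 -0.182   0.008 ] [ 0.4945 -0.184   0.0171]
scene stage_top 0.56 (367, 226) [0.5447 0.0851 0.055 ] [0.543  0.0862 0.0531]
scene post_top 0.74 (452, 202) [0.677  0.2117 0.2   ] [0.6847 0.2041 0.2087]
scene post_top 0.19 (290, 326) [ 0.8367 -0.2254  0.2   ] [ 0.7473 -0.1954  0.0614]
scene lens_centre 0.86 (426, 154) [0.5022 0.2563 0.2   ] [0.5026 0.256  0.2003]
scene handle_grip 0.56 (421, 116) [0.3444 0.3421 0.2   ] [ 0.0676  0.555  -0.0016]
scene low_stack 0.95 (225, 336) [ 0.6781 -0.3165  0.    ] [ 0.7108 -0.3196  0.0482]
scene loose_lid 0.82 (320, 215) [0.4104 0.0167 0.    ] [0.411  0.0164 0.0006]
scene marker 0.72 (173, 319) [ 0.5933 -0.408   0.    ] [ 0.5936 -0.408   0.0004]
scene marker 0.63 (321, 218) [ 0.4206  0.0143 -0.    ] [0.4227 0.0134 0.0021]
scene tally_counter 0.61 (332, 317) [ 0.7224 -0.0901  0.    ] [ 0.7412 -0.0998  0.0301]
top dish_centre 0.8 (375, 228) [ 
[... 941 characters left out ...]
.57 (441, 188) [ 0.6    -0.4001  0.    ] [ 0.5984 -0.3962  0.0134]
top marker 0.63 (438, 188) [ 0.5992 -0.3914  0.    ] [ 0.599  -0.391   0.0013]
top tally_counter 0.46 (346, 152) [ 0.7272 -0.0904  0.    ] [ 0.719  -0.0885  0.0373]
{'time_s': 1.1, 'q': array([-79.2406,   3.0176,  92.4106,  -0.0007,  84.568 ,  -6.8171]), 'qvel': array([ 0.0397, -0.0936, -0.0597,  0.0056,  0.1234, -0.018 ]), 'joint_efforts': array([ -0.0009, -39.3699, -37.0465,  -0.0002,   0.0005,   0.    ]), 'tool_pos': array([ 0.1887, -0.5958,  0.2313]), 'eef_rot': array([ -89.9963,   -0.0011, -162.4235]), 'force': array([-0.1976,  0.4563, -0.1789]), 'moment': array([-0.0072,  0.0006, -0.0151]), 'width': 0.08514980252787441}
```

View pics/top0.png

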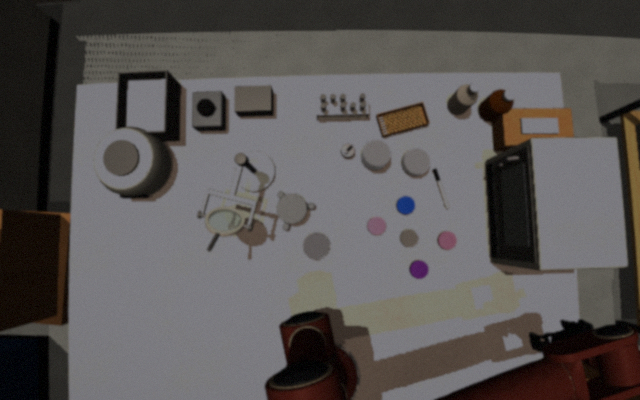

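View pics/scene0.png

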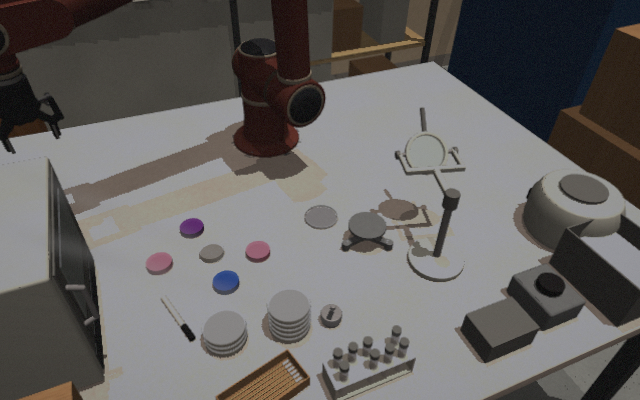

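The dish wanted is the greyish/amber one at top (408,238), which the scene camera sees at (211,253). Blue, pink and purple look-alikes surround it. The stage is at top (291,208), and the magnifier's post is at (250,165) with its lens at (224,221) and its handle up. I'll move above the dish now.

Request:
play_rows --series "-0.033 0.004 -0.022 0 0.0854;-0.033 0.004 -0.022 0 0.0854;-0.033 0.004 -0.022 0 0.0854;-0.033 0.004 -0.022 0 0.0854;-0.033 0.004 -0.022 0 0.0854;-0.033 0.004 -0.022 0 0.0854;-0.033 0.004 -0.022 0 0.0854;-0.033 0.004 -0.022 0 0.0854;-0.033 0.004 -0.022 0 0.0854;-0.033 0.004 -0.022 0 0.0854"

```text
time_s: 1.93
tool_pos: [0.4378, -0.2848, 0.1915]
eef_rot: [-90.0, 0.0, -162.4]
force: [0.9, -0.2, -0.5]
width: 0.0856
```

```bash
python3 - <<'E'
from h import *
np.set_printoptions(precision=4,suppress=True)
s=robot.get_state();print(s["tool_pos"],s["eef_rot"],s["time_s"])
p,d=vision.camera("wrist");m=vision.camera_model("wrist")
print("cam",ray(m,320,200))
for l,z in(("dish_centre",.008),):
    for r in nets.mark_of("wrist",l)[:4]:
        v,u=r["at"];print(l,r["score"],(u,v),onz(m,u,v,z),p[int(min(v,399)),int(min(u,639))])
    for r in nets.cut_out("wrist",l)[:4]:
        M=r["pixels"]&(d>0);v,u=np.nonzero(M)
        X=np.array([bydepth(m,a,b,d[b,a]) for a,b in zip(u,v)]);T=X[X[:,2]>.012]
        (c,rad)=cv2.minEnclosingCircle(T[:,:2].astype(np.float32))
        print(r["score"],r["box"],T.mean(0),c,rad,p[r["pixels"]].mean(0))
save("w1",p)
E
```

```text
[ 0.4378 -0.2848  0.1915] [ -89.9552    0.0262 -162.433 ] 1.9333
cam (array([ 0.508 , -0.257 ,  0.3328]), array([-0.2531, -0.071 , -0.965 ]))
dish_centre 0.77 (324.1, 182.1) [ 0.4412 -0.2792  0.008 ] [110 110 110]
dish_centre 0.73 (320.1, 280.6) [ 0.3387 -0.3081  0.008 ] [ 87  35 105]
dish_centre 0.71 (434.1, 229.0) [ 0.4296 -0.4003  0.008 ] [136  86 106]
dish_centre 0.65 (230.0, 105.8) [ 0.4829 -0.1745  0.008 ] [135 107 124]
0.97 [325.2, 183.0, 61.6, 65.2] [ 0.4418 -0.2785  0.0144] (0.4409526586532593, -0.2786886394023895) 0.02992977574467659 [108.0277 100.8154  95.7719]
0.92 [437.8, 228.5, 64.5, 62.7] [ 0.4318 -0.401   0.0136] (0.43071627616882324, -0.4018295705318451) 0.030073486268520355 [129.2696  80.2739  99.433 ]
0.9 [320.9, 281.7, 55.0, 52.4] [ 0.3404 -0.3065  0.014 ] (0.3392837643623352, -0.30662283301353455) 0.02990727126598358 [79.4357 29.5647 95.2758]
0.76 [352.9, 67.2, 67.2, 73.6] [ 0.547  -0.2702  0.0147] (0.5468509793281555, -0.27055519819259644) 0.030217906460165977 [ 40.6472  75.7849 140.2896]
```

View pics/w1.png

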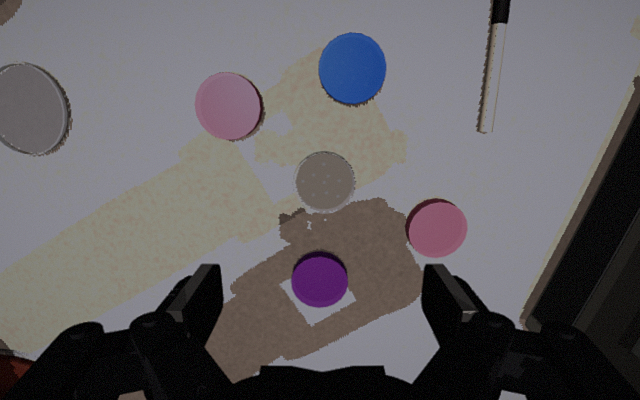

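The wrist view shows the grey, specked dish at (325,182), which works out to (0.441, -0.279). I'll descend on it.

Request:
play_rows --series "-0.005 0.03 -0.005 0 0.0854;0 0.035 0 0 0.0854;0 0.035 0 0 0.0854;0 0.03 0 0 0.0854;0 0.025 0 0 0.0854;0 0.015 0 0 0.0854;0 0.01 0 0 0.0854;0 0.005 0 0 0.0854;0 0.0035 0 0 0.0854;0 0 0 0 0.0854"

```text
time_s: 2.92
tool_pos: [0.4403, -0.2809, 0.0032]
eef_rot: [-90.0, 0.0, -162.5]
force: [0.9, -0.4, 0.0]
width: 0.0852
```

Request:
play_rows --series "0 0 0 0 0.065;0 0 0 0 0.06;0 0 0 0 0.056;0 0 0 0 0.052;0 0 0 0 0.05;0 0 0 0 0.05;0 0 0 0 0.05;0 0 0 0 0.05;0 -0.005 0 0 0.05;0 -0.005 0 0 0.05"

```text
time_s: 3.75
tool_pos: [0.4403, -0.2802, 0.0135]
eef_rot: [-90.0, 0.0, -162.4]
force: [0.4, -0.1, -0.7]
width: 0.057
```

```bash
python3 - <<'E'
from h import *
np.set_printoptions(precision=4,suppress=True)
s=robot.get_state();print(s["tool_pos"],s["eef_rot"],s["time_s"],s["width"])
P=[]
for c in("wrist","scene"):
    p,d=vision.camera(c);P.append(p)
save("g1",np.hstack([cv2.resize(P[0],(400,250)),cv2.resize(P[1][200:325,100:300],(400,250))]))
# stage, magnifier from scene/top
for c in("scene","top"):
    p,d=vision.camera(c);m=vision.camera_model(c)
    for l,z0,z1 in(("stage_top",.045,.062),("lens_centre",.1,.4),("post_top",.21,.3)):
        for r in nets.cut_out(c,l)[:1]:
            v,u=np.nonzero(r["pixels"]&(d>0));X=np.array([bydepth(m,a,b,d[b,a]) for a,b in zip(u,v)])
            T=X[(X[:,2]>z0)&(X[:,2]<z1)]
            cc,rad=cv2.minEnclosingCircle(T[:,:2].astype(np.float32))
            print(c,l,r["score"],len(T),T.mean(0),np.median(T,0),T.min(0),T.max(0),"circ",cc,rad)
E
```

```text
[ 0.4403 -0.2802  0.0135] [ -89.974     0.0184 -162.414 ] 3.75 0.05696449354772699
scene stage_top 0.77 850 [0.5449 0.084  0.0545] [0.5452 0.0838 0.0548] [0.4937 0.0375 0.0453] [0.5881 0.1338 0.0596] circ (0.541452169418335, 0.08706425875425339) 0.04971848800778389
scene lens_centre 0.64 1381 [0.4944 0.26   0.2095] [0.4956 0.2626 0.207 ] [0.4266 0.2007 0.1767] [0.5366 0.3186 0.2813] circ (0.48796576261520386, 0.2637460231781006) 0.06321331113576889
scene post_top 0.75 822 [0.5167 0.2536 0.2265] [0.4829 0.2607 0.221 ] [0.4266 0.1818 0.21  ] [0.6868 0.3267 0.2802] circ (0.5553290843963623, 0.23954756557941437) 0.13459444046020508
top stage_top 0.83 722 [0.5386 0.0866 0.0542] [0.5383 0.0864 0.0541] [0.4932 0.0392 0.0462] [0.5851 0.1339 0.0611] circ (0.538606584072113, 0.08689295500516891) 0.0478774793446064
top lens_centre 0.93 1029 [0.4938 0.2604 0.2097] [0.4946 0.2625 0.2073] [0.4233 0.1998 0.1644] [0.5391 0.3208 0.2866] circ (0.4847308099269867, 0.26419538259506226) 0.0645177885890007
top post_top 0.58 629 [0.5119 0.2547 0.229 ] [0.4805 0.26   0.2231] [0.4208 0.1848 0.2101] [0.6837 0.3351 0.2866] circ (0.5520527362823486, 0.24613097310066223) 0.1361200362443924
```

View pics/g1.png

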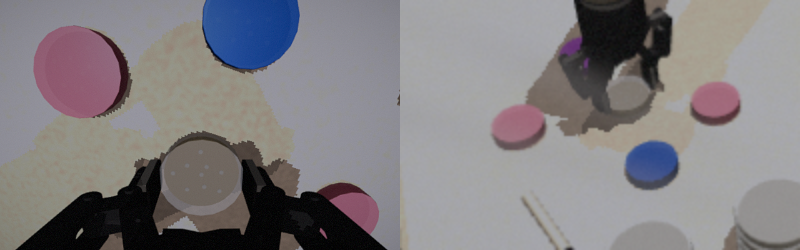

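Gripped: in the wrist crop the dish sits level between the pads, and in the scene crop it is just clear of the bench. I'll lift it and turn so that the camera side keeps clear of the fork.

Request:
play_rows --series "0 -0.006 0 0.03 0.05;0 -0.009 0 0.06 0.05;0 -0.012 0 0.11 0.05;0 -0.015 0 0.12 0.05;0 -0.015 0 0.12 0.05;0 -0.015 0 0.12 0.05;0 -0.012 0 0.12 0.05;0 -0.009 0 0.11 0.05;0 -0.006 0 0.06 0.05;0 -0.003 0 0.03 0.05"

```text
time_s: 5.08
tool_pos: [0.4406, -0.2806, 0.116]
eef_rot: [-90.0, 0.1, 147.0]
force: [-1.1, -0.4, -0.3]
width: 0.057
```

```bash
cat > dish.py <<'E'
from h import *
np.set_printoptions(precision=4,suppress=True)
s=robot.get_state();R=Ro.from_euler("xyz",s["eef_rot"],degrees=True).as_matrix()
print(s["tool_pos"],s["eef_rot"],s["time_s"],s["width"],s["force"])
p,d=vision.camera("wrist");m=vision.camera_model("wrist")
for r in nets.cut_out("wrist","dish_centre")[:3]:
    v,u=np.nonzero(r["pixels"]&(d>0));X=np.array([bydepth(m,a,b,d[b,a]) for a,b in zip(u,v)])
    T=(X-s["tool_pos"])@R;zt=np.median(X[:,2]);k=abs(X[:,2]-zt)<.006
    cc,rad=cv2.minEnclosingCircle(T[k][:,[0,2]].astype(np.float32))
    print(r["score"],r["box"],"topz",zt,"tool med",np.median(T,0),"circ xz",cc,rad,np.percentile(T[k],[1,99],axis=0))
dt=np.array([.540,.087])-s["tool_pos"][:2]
print("to stage in tool",R.T@np.array([*dt,0]))
E
python3 dish.py
```

```text
[ 0.4406 -0.2806  0.116 ] [-89.9863   0.1022 147.0093] 5.0833 0.05697394560211648 [-1.1078 -0.4293 -0.2853]
0.97 [322.2, 279.1, 132.5, 134.3] topz 0.12648011020319827 tool med [ 0.0011 -0.0105  0.0002] circ xz (0.005262599792331457, -0.000289375486318022) 0.03035057708621025 [[-0.0238 -0.0119 -0.0268]
 [ 0.0322 -0.0062  0.0273]]
0.96 [481.3, 125.9, 89.8, 87.4] topz 0.015494560340017685 tool med [-0.0591  0.1006  0.1127] circ xz (-0.057908568531274796, 0.11482878029346466) 0.030177131295204163 [[-0.0855  0.099   0.086 ]
 [-0.0307  0.1047  0.1422]]
0.95 [188.5, 230.8, 79.0, 75.1] topz 0.01574774251560697 tool med [ 0.0191  0.1002 -0.1023] circ xz (0.021991325542330742, -0.10470838099718094) 0.03024243749678135 [[-0.0068  0.0987 -0.1324]
 [ 0.0493  0.1047 -0.0757]]
to stage in tool [ 0.1168 -0.0003 -0.3624]
```

Request:
play_rows --series "0.0064 0 -0.02 0 0.05;0.0111 0 -0.035 0 0.05;0.0122 0 -0.0385 0 0.05;0.0122 0 -0.0385 0 0.05;0.0122 0 -0.0385 0 0.05;0.0122 0 -0.0385 0 0.05;0.0122 0 -0.0385 0 0.05;0.0122 0 -0.0385 0 0.05;0.0111 0 -0.035 0 0.05;0.0064 0 -0.02 0 0.05"

```text
time_s: 6.02
tool_pos: [0.5342, 0.0685, 0.1143]
eef_rot: [-90.0, -0.1, 147.4]
force: [-0.1, -0.8, -1.6]
width: 0.0569
```

Request:
play_rows --series "0.004 0 -0.012 0 0.05;0.003 0 -0.009 0 0.05;0 0.006 0 0 0.05;0 0.01 0 0 0.05;0 0.01 0 0 0.05;0 0.007 0 0 0.05;0 0.004 0 0 0.05;0 0 0 0 0.05;0 0 0 0 0.05;0 0 0 0 0.05"

```text
time_s: 6.85
tool_pos: [0.54, 0.0862, 0.0782]
eef_rot: [-90.0, 0.0, 147.1]
force: [0.2, -0.4, -0.3]
width: 0.0569
```

```bash
cat >> dish.py <<'E'
for r in nets.cut_out("wrist","stage_top")[:1]:
    v,u=np.nonzero(r["pixels"]&(d>0));X=np.array([bydepth(m,a,b,d[b,a]) for a,b in zip(u,v)]);k=abs(X[:,2]-.055)<.008
    cc,rad=cv2.minEnclosingCircle(X[k][:,:2].astype(np.float32));print("stage",r["score"],cc,rad,np.median(X[k],0))
save("p%d"%(s["time_s"]*10),p)
E
python3 dish.py; ls pics
```

```text
[0.54   0.0862 0.0782] [-90.0227   0.035  147.1333] 6.85 0.056880823905641864 [ 0.1698 -0.4496 -0.2811]
0.9 [322.6, 279.4, 133.3, 134.7] topz 0.08872781353053977 tool med [ 0.0012 -0.0105  0.0001] circ xz (0.005574481561779976, -0.00019734131637960672) 0.030505932867527008 [[-0.0237 -0.0119 -0.0268]
 [ 0.0323 -0.0062  0.027 ]]
to stage in tool [ 0.0005 -0.     -0.0007]
stage 0.65 (0.5397026538848877, 0.08818598836660385) 0.04748435318470001 [0.5635 0.0711 0.0547]
a.png
g1.png
p68.png
scene0.png
top0.png
w1.png
```

Request:
play_rows --series "-0.002 0 -0.001 0 0.05;0 0.004 0 0 0.05;0 0.004 0 0 0.05;0 0.003 0 0 0.05;0 0.002 0 0 0.05;0 0.001 0 0 0.05;0 0.001 0 0 0.05;0 0.001 0 0 0.05;0 0 0 0 0.05;0 0 0 0 0.05"

```text
time_s: 7.83
tool_pos: [0.5419, 0.0862, 0.0618]
eef_rot: [-90.0, 0.0, 147.2]
force: [-0.5, -0.8, -1.0]
width: 0.057
```

Request:
play_rows --series "0 0.001 0 0 0.05;0 0 0 0 0.05;0 0 0 0 0.05;0 0 0 0 0.05;0 0 0 0 0.05;0 0 0 0 0.05;0 0 0 0 0.05;0 0 0 0 0.05;0 0 0 0 0.05;0 0 0 0 0.05"

```text
time_s: 8.67
tool_pos: [0.5419, 0.0862, 0.0608]
eef_rot: [-90.0, 0.0, 147.2]
force: [-0.7, -0.0, 0.1]
width: 0.0568
```

Request:
play_rows --series "0 0.0007 0 0 0.05;0 0 0 0 0.05;0 0 0 0 0.05;0 0 0 0 0.05;0 0 0 0 0.05;0 0 0 0 0.05;0 0 0 0 0.05;0 0 0 0 0.05;0 0 0 0 0.05;0 0 0 0 0.05"

```text
time_s: 9.5
tool_pos: [0.542, 0.0862, 0.0602]
eef_rot: [-90.0, 0.0, 147.2]
force: [-0.0, 0.6, -0.1]
width: 0.0568
```

```bash
python3 dish.py
```

```text
[0.542  0.0862 0.0602] [-90.008    0.0122 147.159 ] 9.5 0.05680384039314737 [-0.0142  0.6413 -0.1046]
0.57 [322.2, 280.1, 136.0, 132.4] topz 0.07051272797191242 tool med [ 0.0012 -0.0103  0.0002] circ xz (0.005474772769957781, -0.0002234948769910261) 0.030567215755581856 [[-0.0237 -0.0117 -0.0269]
 [ 0.0323 -0.0059  0.0273]]
to stage in tool [ 0.0021 -0.      0.0005]
```

Request:
play_rows --series "0 0.0005 0 0 0.05;0 0 0 0 0.05;0 0.0005 0 0 0.05;0 0 0 0 0.05;0 0 0 0 0.05;0 0 0 0 0.05;0 0 0 0 0.05;0 0 0 0 0.05;0 0 0 0 0.05;0 0 0 0 0.05"

```text
time_s: 10.48
tool_pos: [0.542, 0.0863, 0.0601]
eef_rot: [-90.0, -0.0, 147.2]
force: [-2.7, -0.0, 6.4]
width: 0.057
```

Contact is 6 N, so the dish is seated. I'll open the fingers slowly and go up.

Request:
play_rows --series "0 -0.0005 0 0 0.058;0 0 0 0 0.059;0 0 0 0 0.06;0 0 0 0 0.062;0 0 0 0 0.065;0 0 0 0 0.07;0 0 0 0 0.075;0 0 0 0 0.08;0 0 0 0 0.0854;0 0 0 0 0.0854"

```text
time_s: 11.32
tool_pos: [0.5419, 0.0862, 0.0596]
eef_rot: [-90.0, -0.0, 147.2]
force: [-0.5, 0.7, 0.1]
width: 0.085
```

Request:
play_rows --series "0 -0.005 0 0 0.0854;0 -0.01 0 0 0.0854;0 -0.015 0 0 0.0854;0 -0.02 0 0 0.0854;0 -0.02 0 0 0.0854;0 -0.02 0 0 0.0854;0 -0.02 0 0 0.0854;0 -0.02 0 0 0.0854;0 -0.02 0 0 0.0854;0 -0.01 0 0 0.0854"

```text
time_s: 12.15
tool_pos: [0.5433, 0.0863, 0.224]
eef_rot: [-90.2, 0.3, 147.2]
force: [-0.0, -0.7, 0.7]
width: 0.0855
```

```bash
cat > look.py <<'E'
from h import *
np.set_printoptions(precision=4,suppress=True)
s=robot.get_state();print(s["tool_pos"],s["eef_rot"],s["time_s"],s["width"])
p,d=vision.camera("wrist");m=vision.camera_model("wrist")
for l in("dish_centre","stage_top"):
  for r in nets.cut_out("wrist",l)[:2]:
    v,u=np.nonzero(r["pixels"]&(d>0));X=np.array([bydepth(m,a,b,d[b,a]) for a,b in zip(u,v)])
    z=.055 if l=="stage_top" else .071
    k=abs(X[:,2]-z)<.008
    if k.sum()<20: continue
    cc,rad=cv2.minEnclosingCircle(X[k][:,:2].astype(np.float32));print(l,r["score"],r["box"],cc,rad,np.median(X[k],0),X[k].min(0),X[k].max(0))
E
python3 look.py; python3 - <<'E'
from h import *
# lens: plane fit of frame+handle points
np.set_printoptions(precision=4,suppress=True)
for c in("scene","top"):
    p,d=vision.camera(c);m=vision.camera_model(c)
    for l in("lens_centre","post_top"):
        r=nets.cut_out(c,l)[:1]
        if not r: continue
        r=r[0];v,u=np.nonzero(r["pixels"]&(d>0));X=np.array([bydepth(m,a,b,d[b,a]) for a,b in zip(u,v)]);X=X[(X[:,2]>.13)&(X[:,2]<.3)]
        hi=X[X[:,2]>.255]
        print(c,l,r["score"],len(X),"hi",len(hi),hi.mean(0) if len(hi) else 0, hi[hi[:,2].argmax()] if len(hi) else 0)
        if l=="lens_centre":
            c0=X.mean(0);n=np.linalg.svd(X-c0)[2][2]
            for _ in range(5):
                k=abs((X-c0)@n)<.008;c0=X[k].mean(0);n=np.linalg.svd(X[k]-c0)[2][2]
            n*=np.sign(n[2]);print("n",n,"tilt",np.arccos(n[2]),"az",np.degrees(np.arctan2(n[1],n[0])),k.sum(),c0)
    print([ (r["at"],round(r["score"],2),onz(m,r["at"][1],r["at"][0],.2)) for r in nets.mark_of(c,"post_top")[:1]])
    if c=="scene":save("s2",cv2.resize(p[80:300,290:500],None,fx=2.6,fy=2.6))
E
```

```text
[0.5433 0.0863 0.224 ] [-90.1845   0.2702 147.1618] 12.15 0.08547867906000212
stage_top 0.95 [318.1, 188.8, 124.3, 111.4] (0.5396587252616882, 0.08957158774137497) 0.04801501706242561 [0.551  0.0833 0.0557] [0.4922 0.0421 0.049 ] [0.5867 0.1374 0.0624]
scene lens_centre 0.6 0 hi 0 0 0
n [0. 0. 1.] tilt 0.0 az 0.0 0 [nan nan nan]
scene post_top 0.89 2444 hi 70 [0.439  0.2749 0.268 ] [0.4305 0.2755 0.2828]
[([201.6, 452.1], 0.61, array([0.6763, 0.2117, 0.2   ]))]
top lens_centre 0.7 915 hi 47 [0.439  0.2762 0.2691] [0.4261 0.2808 0.2856]
n [ 0.6946 -0.2063  0.6892] tilt 0.8104652815606288 az -16.53887480331015 910 [0.4943 0.2639 0.2104]
top post_top 0.64 1592 hi 60 [0.4378 0.2767 0.27  ] [0.4261 0.2808 0.2856]
[([158.5, 243.8], 0.57, array([0.6719, 0.2068, 0.2   ]))]<stdin>:13: RuntimeWarning: Mean of empty slice.
  ret = um.true_divide(
<stdin>:15: RuntimeWarning: Mean of empty slice.
```

View pics/s2.png

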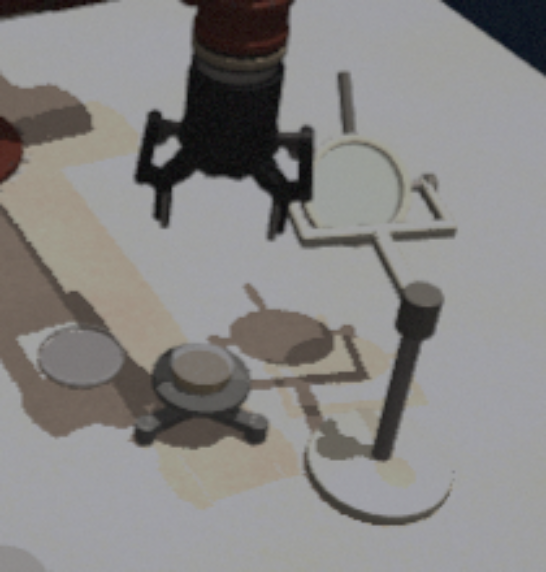

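The dish sits upright in the middle of the stage: in the crop the dish is at (203,368) on the plate at (202,378). The lens is tilted about 0.81 rad, handle up, with the arm at azimuth 163.5°. Next I'll go above the handle.

Request:
play_rows --series "0 -0.015 0 -0.03 0.0854;0 -0.03 0 -0.06 0.0854;0 -0.035 0 -0.09 0.0854;0 -0.02 0 -0.07 0.0854;0 -0.01 0 -0.038 0.0854;0.01 0 -0.0105 0 0.0854;0.02 0 -0.021 0 0.0854;0.025 0 -0.0265 0 0.0854;0.025 0 -0.0265 0 0.0854;0.025 0 -0.0265 0 0.0854"

```text
time_s: 13.53
tool_pos: [0.4707, 0.2238, 0.3281]
eef_rot: [-90.0, -0.1, 163.6]
force: [0.5, 0.1, 0.1]
width: 0.0851
```

Request:
play_rows --series "0.02 0 -0.021 0 0.0854;0.013 0 -0.0145 0 0.0854;0.008 0 -0.0085 0 0.0854;0 0 0 0 0.0854;0 0 0 0 0.0854;0 0 0 0 0.0854;0 0 0 0 0.0854;0 0 0 0 0.0854;0 0 0 0 0.0854;0 0 0 0 0.0854"

```text
time_s: 14.37
tool_pos: [0.4458, 0.2755, 0.3296]
eef_rot: [-90.0, 0.0, 163.6]
force: [0.2, 0.2, -0.3]
width: 0.0857
```

```bash
cat > lens.py <<'E'
from h import *
np.set_printoptions(precision=4,suppress=True)
s=robot.get_state();R=Ro.from_euler("xyz",s["eef_rot"],degrees=True).as_matrix();print(s["tool_pos"],s["eef_rot"],s["time_s"],s["width"],s["force"],s["q"])
p,d=vision.camera("wrist");m=vision.camera_model("wrist");save("l%d"%(s["time_s"]*10),p)
for l in("handle_grip","lens_centre"):
    for r in nets.mark_of("wrist",l)[:1]: 
        v,u=r["at"];print(l,r["score"],(u,v),bydepth(m,u,v,d[int(v),int(u)]))
r=nets.cut_out("wrist","lens_centre")
if r:
    r=r[0];v,u=np.nonzero(r["pixels"]&(d>0));X=np.array([bydepth(m,a,b,d[b,a]) for a,b in zip(u,v)])
    k=(X[:,2]>.13)&(X[:,2]<.32);X=X[k];print(r["score"],r["box"],len(X))
    c0=X.mean(0)
    for _ in range(6):
        n=np.linalg.svd(X-c0,full_matrices=False)[2][2];k=abs((X-c0)@n)<.008;c0=X[k].mean(0)
        n=np.linalg.svd(X[k]-c0,full_matrices=False)[2][2]
    n*=np.sign(n[2]);print("n",n,"tilt",np.arccos(n[2]),"az",np.degrees(np.arctan2(n[1],n[0])),c0,X.min(0),X.max(0))
E
python3 lens.py
```

```text
[0.4458 0.2755 0.3296] [-89.9991   0.0037 163.5896] 14.3667 0.08574795826541193 [ 0.2031  0.1782 -0.2646] [ 23.5783 -13.1522  98.3315  -0.0031  94.8185 129.9885]
handle_grip 0.55 (324.7, 228.5) [0.4407 0.2757 0.2671]
lens_centre 0.95 (323.0, 127.7) [0.4974 0.2601 0.2019]
0.91 [322.9, 173.4, 170.3, 199.7] 14579
n [ 0.6833 -0.1881  0.7055] tilt 0.7877242124588252 az -15.390391357050248 [0.4898 0.2635 0.2125] [0.4164 0.2001 0.1655] [0.5401 0.3233 0.2848]
```

Request:
play_rows --series "0 0.005 0 0 0.0854;0 0.012 0 0 0.0854;0 0.016 0 0 0.0854;0 0.016 0 0 0.0854;0 0.016 0 0 0.0854;0 0.012 0 0 0.0854;0 0.006 0 0 0.0854;0 0.002 0 0 0.0854;0 0 0 0 0.06;0 0 0 0 0.045"

```text
time_s: 15.4
tool_pos: [0.4458, 0.2762, 0.2454]
eef_rot: [-90.0, 0.1, 163.7]
force: [-0.2, 0.0, 1.2]
width: 0.0637
```

Request:
play_rows --series "0 0 0 0 0.035;0 0 0 0 0.03;0 0 0 0 0.025;0 0 0 0 0.02;0 0 0 0 0.015;0 0 0 0 0.01;0 0 0 0 0.005;0 0 0 0 0.005;0 0 0 0 0.005;0 0 0 0 0.005"

```text
time_s: 16.23
tool_pos: [0.4455, 0.2762, 0.245]
eef_rot: [-90.0, 0.0, 163.7]
force: [-1.0, -0.9, 2.4]
width: 0.0098
```

```bash
python3 lens.py
```

```text
[0.4455 0.2762 0.245 ] [-90.0259   0.0135 163.6668] 16.2333 0.009771549065963546 [-1.0244 -0.9108  2.3626] [ 23.6516 -11.4228 104.8026   0.0112  86.5932 129.9842]
handle_grip 0.69 (321.3, 297.2) [0.4422 0.2777 0.2657]
lens_centre 0.71 (321.3, 138.2) [0.4974 0.2617 0.2031]
0.8 [321.6, 216.8, 238.1, 307.7] 31162
n [ 0.6857 -0.1932  0.7018] tilt 0.792913646517584 az -15.732595273852075 [0.4892 0.2643 0.2136] [0.4176 0.2008 0.1659] [0.5406 0.3247 0.3198]
```

Request:
play_rows --series "-0.0001 0 0.006 -0.025 0.005;-0.0003 0 0.0119 -0.05 0.005;-0.0003 0 0.0119 -0.05 0.005;-0.0003 0 0.0119 -0.05 0.005;-0.0003 0 0.0119 -0.05 0.005;-0.0003 0 0.0119 -0.05 0.005;-0.0003 0 0.0119 -0.05 0.005;-0.0003 0 0.0119 -0.05 0.005;-0.0003 0 0.0119 -0.05 0.005;-0.0003 0 0.0119 -0.05 0.005"

```text
time_s: 17.27
tool_pos: [0.4415, 0.1643, 0.2444]
eef_rot: [-90.1, 0.3, -169.0]
force: [8.0, 2.8, -3.1]
width: 0.0099
```

```bash
python3 lens.py
```

```text
[0.4415 0.1643 0.2444] [ -90.0862    0.2845 -168.9524] 17.2667 0.00985030626593588 [ 7.9771  2.8087 -3.0912] [ 11.3002 -19.539  111.4442   0.085   87.8099  90.2493]
handle_grip 0.69 (322.5, 298.7) [0.4379 0.1628 0.2652]
lens_centre 0.58 (322.2, 136.6) [0.4959 0.1743 0.2021]
0.62 [321.2, 216.7, 240.0, 306.2] 31510
n [0.6881 0.1494 0.7101] tilt 0.7811559945950336 az 12.249535334810789 [0.4867 0.1736 0.2135] [0.4151 0.1125 0.1661] [0.5379 0.2376 0.2834]
```

Request:
play_rows --series "-0.0003 0 0.0119 -0.05 0.005;-0.0003 0 0.0119 -0.05 0.005;-0.0003 0 0.0119 -0.05 0.005;-0.0003 0 0.0119 -0.05 0.005;-0.0003 0 0.0119 -0.05 0.005;-0.0003 0 0.0119 -0.05 0.005;-0.0003 0 0.0119 -0.05 0.005;-0.0003 0 0.0119 -0.05 0.005;-0.0003 0 0.0119 -0.05 0.005;-0.0001 0 0.006 -0.025 0.005"

```text
time_s: 18.3
tool_pos: [0.489, 0.0643, 0.2434]
eef_rot: [-90.2, 0.5, -141.7]
force: [9.7, 10.7, -6.0]
width: 0.0102
```

Request:
play_rows --series "0 0 0 0 0.005;0 0 0 0 0.005;0 0 0 0 0.005;0 0 0 0 0.005;0 0 0 0 0.005;0 0 0 0 0.005;0 0 0 0 0.005;0 0 0 0 0.005;0 0 0 0 0.005;0 0 0 0 0.005"

```text
time_s: 19.13
tool_pos: [0.4886, 0.0648, 0.2434]
eef_rot: [-90.1, 0.5, -141.8]
force: [11.2, 9.7, -5.7]
width: 0.0101
```

```bash
python3 lens.py
```

```text
[0.4886 0.0648 0.2434] [ -90.1145    0.5126 -141.8295] 19.1333 0.010061877705402764 [11.2369  9.7143 -5.6981] [ -1.3415 -16.2529 108.9658   0.415   86.9646  50.4667]
handle_grip 0.81 (322.7, 297.5) [0.4851 0.0636 0.263 ]
lens_centre 0.7 (322.2, 136.2) [0.532  0.1009 0.2027]
0.79 [322.5, 214.5, 240.0, 310.0] 31552
n [0.5335 0.4391 0.7229] tilt 0.762829438247591 az 39.46116237792642 [0.5245 0.0965 0.2131] [0.4659 0.046  0.1674] [0.5799 0.1525 0.3184]
```

Request:
play_rows --series "-0.001 0 0.0036 -0.015 0.005;-0.001 0 0.0048 -0.02 0.005;0 0 0.0036 -0.015 0.005;0 0 0.0024 -0.01 0.005;0 0 0 0 0.005;0 0 0 0 0.005;0.0023 0.0025 0 0 0.005;0.0023 0.0026 0 0 0.005;0.0021 0.0027 0 0 0.005;0.002 0.0028 0 0 0.005"

```text
time_s: 20.17
tool_pos: [0.4924, 0.0477, 0.2361]
eef_rot: [-89.9, 0.4, -138.4]
force: [2.1, 3.7, 10.6]
width: 0.0104
```

```bash
python3 lens.py
```

```text
[0.4924 0.0477 0.2361] [ -89.9495    0.3703 -138.4451] 20.1667 0.010380412836384613 [ 2.0725  3.6874 10.5698] [ -3.2201 -15.7054 109.2197   0.2254  86.1873  45.2107]
handle_grip 0.91 (323.4, 292.4) [0.4907 0.0476 0.2564]
lens_centre 0.89 (316.9, 118.8) [0.5378 0.0935 0.2013]
0.98 [320.1, 200.8, 253.3, 329.0] 36428
n [0.4459 0.4181 0.7914] tilt 0.6576635708365375 az 43.15482212981966 [0.5316 0.0867 0.2103] [0.4692 0.0268 0.171 ] [0.588  0.1436 0.2729]
```

Request:
play_rows --series "0.0038 0.0057 0 0 0.005;0.0033 0.006 0 0 0.005;0.0028 0.0063 0 0 0.005;0.0023 0.0064 0 0 0.005;0.0018 0.0066 0 0 0.005;0.0013 0.0067 0 0 0.005;0.0008 0.0068 0 0 0.005;0.0003 0.0069 0 0 0.005;0 0 0 0 0.005;0 0 0 0 0.005"

```text
time_s: 21.2
tool_pos: [0.4786, 0.0352, 0.183]
eef_rot: [-90.0, -0.0, -138.5]
force: [-3.4, -2.7, 4.1]
width: 0.0096
```

```bash
python3 lens.py
```

```text
[0.4786 0.0352 0.183 ] [ -89.9552   -0.0243 -138.4631] 21.2 0.009574378245372411 [-3.3817 -2.6579  4.0872] [ -4.6653 -15.584  114.2252  -0.0491  81.3432  43.8052]
handle_grip 0.65 (321.0, 294.5) [0.5312 0.0841 0.325 ]
lens_centre 0.7 (313.7, 71.5) [0.5377 0.0935 0.2025]
0.7 [315.9, 179.8, 379.5, 359.3] 65225
n [0.0369 0.0328 0.9988] tilt 0.04941893835262978 az 41.61560991964374 [0.5285 0.0845 0.2039] [0.4521 0.0129 0.1988] [0.5871 0.1449 0.219 ]
```

Request:
play_rows --series "0 0.0015 0 0 0.005;0 0 0 0 0.005;0 0 0 0 0.005;0 0 0 0 0.0854;0 0 0 0 0.0854;0 0 0 0 0.0854;0 0 0 0 0.0854;0 0 0 0 0.0854;0 0 0 0 0.0854;0 -0.005 0 0 0.0854"

```text
time_s: 22.23
tool_pos: [0.4778, 0.0357, 0.185]
eef_rot: [-90.1, -0.1, -138.5]
force: [-0.8, 0.1, -0.7]
width: 0.0856
```

Request:
play_rows --series "0.002 -0.01 0 0 0.0854;0.005 -0.02 0 0 0.0854;0.01 -0.025 0 0 0.0854;0.01 -0.025 0 0 0.0854;0.01 -0.025 0 0 0.0854;0.01 -0.02 0 0 0.0854;0.005 -0.01 0 0 0.0854;0 0 0 0 0.0854;0 0 0 0 0.0854;0 0 0 0 0.0854"

```text
time_s: 23.07
tool_pos: [0.4392, 0.0013, 0.3196]
eef_rot: [-90.1, -0.1, -138.5]
force: [0.1, -0.4, -0.3]
width: 0.0857
```

```bash
cat > fin.py <<'E'
from h import *
np.set_printoptions(precision=4,suppress=True)
s=robot.get_state();print(s["tool_pos"],s["eef_rot"],s["time_s"],s["width"],s["force"])
for c in("wrist","top","scene"):
    p,d=vision.camera(c);m=vision.camera_model(c);save("f_%s_%d"%(c,s["time_s"]*10),p)
    for l in("lens_centre","handle_grip","dish_centre","stage_top","post_top"):
        for r in nets.mark_of(c,l)[:1]:
            v,u=r["at"];z={"dish_centre":.063,"stage_top":.055}.get(l,.2);print(c,l,round(r["score"],2),(u,v),onz(m,u,v,z),bydepth(m,u,v,d[int(v),int(u)])[2])
    for r in nets.cut_out(c,"lens_centre")[:1]:
        v,u=np.nonzero(r["pixels"]&(d>0));X=np.array([bydepth(m,a,b,d[b,a]) for a,b in zip(u,v)]);X=X[(X[:,2]>.17)&(X[:,2]<.25)]
        a=np.median(X[:,:2],0)
        for _ in range(6):   # circle of frame rim: keep points within 57 mm of centre
            k=np.hypot(*(X[:,:2]-a).T)<.057;cc,rad=cv2.minEnclosingCircle(X[k][:,:2].astype(np.float32));a=(np.percentile(X[k][:,:2],.5,axis=0)+np.percentile(X[k][:,:2],99.5,axis=0))/2
        Y=X[k];A=np.c_[Y[:,:2]-a,np.ones(len(Y))];b=np.linalg.lstsq(A,Y[:,2],rcond=None)[0]
        for _ in range(5):
            kk=abs(A@b-Y[:,2])<.004;b=np.linalg.lstsq(A[kk],Y[kk,2],rcond=None)[0]
        print(c,"LENS centre",a,cc,rad,"slope",b,"n",kk.sum(),len(Y))
E
python3 fin.py
```

```text
[0.4392 0.0013 0.3196] [ -90.1082   -0.0735 -138.4683] 23.0667 0.08566965124085778 [ 0.0766 -0.4289 -0.2565]
wrist lens_centre 0.93 (320.5, 11.5) [0.5384 0.0934 0.2   ] 0.2022803154391022
wrist handle_grip 0.57 (323.3, 135.2) [0.476  0.0353 0.2   ] 0.20654555196403773
wrist dish_centre 0.97 (435.8, 225.9) [ 0.4777 -0.1504  0.063 ] 0.016242533877728504
wrist LENS centre [0.5298 0.088 ] (0.5297161340713501, 0.08800499886274338) 0.05705704540014267 slope [-0.0475 -0.0395  0.2029] n 11644 11966
top lens_centre 0.93 (284.6, 205.2) [0.5377 0.0935 0.2   ] 0.19997808363348435
top handle_grip 0.75 (304.8, 227.6) [0.4747 0.0388 0.2   ] 0.6314106296483122
top dish_centre 0.81 (373.2, 223.5) [ 0.4857 -0.1656  0.063 ] 0.01727246977825092
top stage_top 0.55 (288.3, 208.3) [0.5397 0.098  0.055 ] 0.2028957441864081
top post_top 0.94 (243.0, 158.4) [0.6722 0.209  0.2   ] 0.2180214013922508
top LENS centre [0.5424 0.093 ] (0.5402683615684509, 0.09135399013757706) 0.05666857585310936 slope [ 0.0022 -0.0081  0.203 ] n 903 1042
scene lens_centre 0.87 (373.8, 178.9) [0.5416 0.0905 0.2   ] 0.20284013008304236
scene handle_grip 0.95 (340.0, 166.2) [0.4685 0.0388 0.2   ] 0.2058350630511787
scene dish_centre 0.91 (261.7, 252.6) [ 0.5387 -0.1869  0.063 ] 0.015616652727970526
scene stage_top 0.64 (368.3, 223.6) [0.5392 0.0914 0.055 ] 0.0725534227317105
scene post_top 0.86 (454.2, 201.0) [0.6764 0.2171 0.2   ] 0.21236254333204274
scene LENS centre [0.5419 0.0895] (0.5418389439582825, 0.09008508920669556) 0.056374337524175644 slope [-0.016  -0.0179  0.2039] n 1102 1239
```

Request:
play_rows --series "-0.01 -0.005 0 0 0.0854;-0.015 -0.005 0 0 0.0854;-0.02 -0.01 0 0 0.0854;-0.02 -0.01 0 0 0.0854;-0.015 -0.005 0 0 0.0854;-0.01 -0.005 0 0 0.0854;0 0 0 0 0.0854;0 0 0 0 0.0854;0 0 0 0 0.0854;0 0 0 0 0.0854"

```text
time_s: 24.95
tool_pos: [0.5065, 0.0604, 0.3606]
eef_rot: [-90.0, -0.0, -138.5]
force: [0.6, -0.1, -0.6]
width: 0.0854
```

```bash
python3 fin.py | grep wrist; ls pics
```

```text
wrist lens_centre 0.88 (318.8, 134.5) [0.539  0.0951 0.2   ] 0.20189762453509724
wrist handle_grip 0.83 (323.7, 230.6) [0.4751 0.0327 0.2   ] 0.20784444068455626
wrist dish_centre 0.93 (490.5, 274.3) [ 0.5466 -0.2287  0.063 ] 0.01539882037104845
wrist LENS centre [0.5385 0.0937] (0.5385603308677673, 0.09376886487007141) 0.057011768221855164 slope [-0.0118 -0.0119  0.2036] n 12126 12315
a.png
f_scene_230.png
f_scene_249.png
f_top_230.png
f_top_249.png
f_wrist_230.png
f_wrist_249.png
g1.png
l143.png
l162.png
l172.png
l191.png
l201.png
l212.png
p68.png
p95.png
s2.png
scene0.png
top0.png
w1.png
```

View pics/f_wrist_249.png

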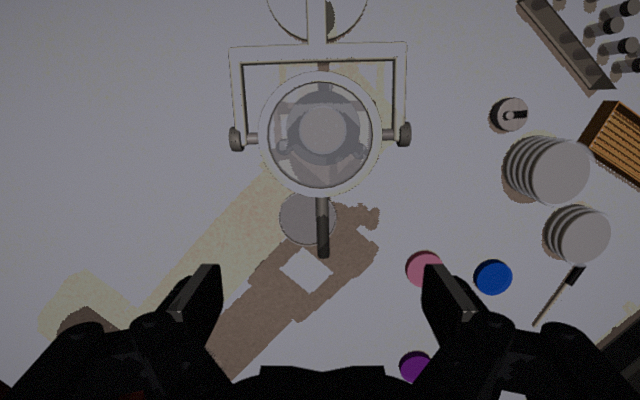

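The wrist view shows the dish through the lens at about (324,130), with the frame ring centred at about (321,134). I'll fit both circles.

```bash
python3 - <<'E'
from h import *
np.set_printoptions(precision=4,suppress=True)
p=cv2.imread("pics/f_wrist_249.png");m=vision.camera_model("wrist")
c=p[60:210,245:400];g=cv2.createCLAHE(3,(4,4)).apply(cv2.resize(cv2.cvtColor(c,cv2.COLOR_BGR2GRAY),None,fx=4,fy=4,interpolation=cv2.INTER_CUBIC))
o=cv2.cvtColor(g,cv2.COLOR_GRAY2BGR)
for n,z,lo,hi in(("dish",.071,80,110),("frame outer",.2,230,262),("frame in",.203,200,225)):
    h=cv2.HoughCircles(g,cv2.HOUGH_GRADIENT,1.5,30,param1=120,param2=25,minRadius=lo,maxRadius=hi)
    if h is None: print(n,None);continue
    for x,y,r in h[0][:3]:
        u,v=x/4+245-.4,y/4+60-.4;print(n,u,v,r/4,onz(m,u,v,z))
    x,y,r=h[0][0];cv2.circle(o,(int(x),int(y)),int(r),(0,0,255),1);cv2.circle(o,(int(x),int(y)),3,(0,255,0),-1)
cv2.imwrite("pics/hough.png",o)
for X in([.54,.088,.071],[.54,.088,.055]): print(proj(m,np.array(X)))
E
```

```text
dish 322.0375 130.2875 23.45 [0.5375 0.09   0.071 ]
dish 372.6625 84.1625 23.15 [0.6189 0.0808 0.071 ]
dish 295.4125 118.2875 24.3875 [0.5267 0.1242 0.071 ]
frame outer 320.5375 134.0375 62.7875 [0.5408 0.0947 0.2   ]
frame outer 312.2875 136.6625 58.25 [0.5343 0.0986 0.2   ]
frame outer 329.9125 123.9125 65.2625 [0.5527 0.0943 0.2   ]
frame in 319.0375 134.4125 53.6375 [0.5399 0.0956 0.203 ]
frame in 316.7875 126.1625 56.0375 [0.5439 0.1017 0.203 ]
frame in 325.4125 128.4125 56.0375 [0.5474 0.0948 0.203 ]
(np.float64(324.59658613795204), np.float64(129.8275195304169))
(np.float64(324.5095865423015), np.float64(128.9784073369878))
```

View pics/hough.png

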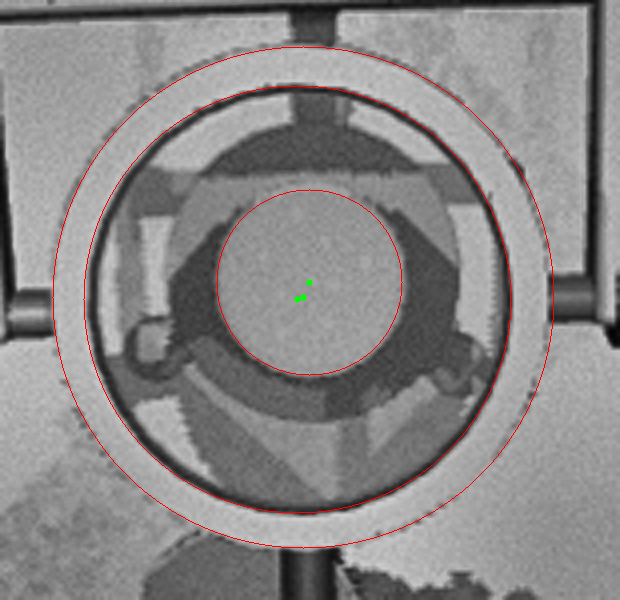

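View pics/f_scene_249.png

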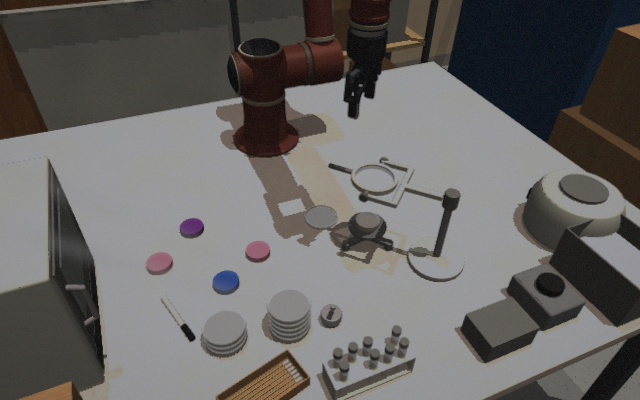

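The dish is on the stage at (367,222), the lens is level above it at (374,178), the bystanders are where they started, and the gripper is clear of everything.

```bash
python3 -c "
from cell import robot
print(robot.hand_in())"
```

```text
the job is handed in; nothing more can be done
None
```

The small dish is on the inspection stage, and the magnifier's lens is level above it. I handed the job in at about 25 s with the gripper clear of everything.

- **Dish:** I set it down with about 6 N of contact. It stands upright, and the last wrist image puts it about 2–3 mm from the stage centre.
- **Magnifier:** I pinched the handle, swung the arm about 58° and tilted the lens down to level.
- **Lens position:** Sideways, in the swing direction, it is within about 2 mm of the dish. Along the arm it looks about 3–5 mm off, and swinging the arm cannot correct that.
- **Lens tilt:** The three cameras disagreed slightly on what remains, about 0.004, 0.017 and 0.024 rad, all under 1.5°. I left it there.
- **Bystanders:** The last scene picture shows no sign that any of them moved. I checked this by eye and did not re-measure them.

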